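# Load the liner roll and hold the food caddy open

## Task

I am about to put a fresh liner in the food-waste caddy: first put the new roll of liners over the upright spindle of its stand, all the way down, and let go of it. Then lift the caddy's hinged lid and hold it half open with the fingers, at about 45 degrees, and finish while still holding it steady there: it falls shut if it is let go. Leave the other things on the worktop where they are.

Things in the scene. Friction and masses are not known exactly. Their poses are not given: they have to be found in the camera images.
- roll_center (a point): Centre, half-way up, of the loose roll of caddy liners: an upright pale cylinder 46 mm in diameter and 70 mm tall with a paper band round its middle, wound on a cardboard core with a 25 mm bore right through it along z (up); about 0.14 kg, stiff. Best pinched across its upper half. Starts standing on the worktop.
- spindle_top (a point): Topmost point of the round-ended steel spindle, 16 mm in diameter, that stands upright in the middle of the roll stand; 76 mm above the worktop and 64 mm above the stand's plate. A roll that is fully down ends 6 mm above this point. The stand does not move.
- stand_plate (a point): Centre of the upper face of the stand's round plate (112 mm in diameter, 12 mm thick), at the foot of the spindle; the roll comes to rest on this face. z is up.
- caddy_lid (a joint): Opening angle of the caddy's hinged lid in rad: 0 shut (level), growing as its front edge rises; stop at 1.4 (80 degrees). 45 degrees is 0.785. The lid, about 0.3 kg, falls shut from every angle.
- lid_bar (a point): Centre of the lid's handle: a round steel bar, 12 mm thick, 96 mm long, parallel to the hinge (the point's y), on two posts 88 mm apart near the lid's front edge; 38 mm above the lid's flat top face (the lid is 8 mm thick). The point turns with the lid: x along the lid towards the hinge, z out of its top. Lid shut: 212 mm above the worktop. The bar can turn between two fingers as the lid swings.
- lid_hinge (a point): Middle of the lid's hinge line on the caddy's rear rim, 166 mm above the worktop; does not move. x points level from the caddy's front to its rear, y along the hinge line, z up. With the lid shut the bar's centre lies 165 mm ahead of it (-x) and 46 mm above it; the lid turns about this line.
- caddy: Food-waste caddy: steel pail with a grey inner bucket, 190 mm long (x), 185 mm wide (y), 165 mm tall to the rim, with the black lid on top (front edge overhangs 2 mm). Origin at the centre of its underside, x from its front to its hinge side, z up. It stands firmly and does not move.
- mug: Ceramic mug, 80 mm wide, 92 mm tall, handle on one side; origin at the centre of its underside, z up. To be left alone.
- jar: Amber glass jar with a steel cap, 60 mm in diameter, 85 mm tall; origin at the centre of its underside, z up. To be left alone.
- bowl: Small blue bowl, 124 mm across, 50 mm tall; origin at the centre of its underside, z up. To be left alone.
- mill: Dark wooden pepper mill, 48 mm in diameter, 106 mm tall; origin at the centre of its underside, z up. To be left alone.
Mind the look-alikes: they are no part of the job. What is shaped like the part that bears roll_center but red is not meant. Leave any orange look-alike of the part that bears spindle_top alone.

How it is judged:
On the way, in this order (a step that is already met when the one before it is completed fails the run):
1. the roll is down over the spindle, resting on the plate, and let go (horizontal distance between roll_center and stand_plate below 0.008 m and z of roll_center in the frame of stand_plate below 0.039 m and angle between roll_center's own z axis and vertical below 0.1 rad and contact force between roll and the fingers below 0.1 N), for 0.2 s.
2. the lid is lifted in the fingers (value of joint caddy_lid above 0.3 rad and contact force between caddy_lid and the fingers above 0.3 N), for 0.1 s.
At the end, for the whole second after the job is handed in: The lid stands still at 45 degrees within 8 degrees, carried by the gripper's fingers and by nothing else, and the roll is on the spindle, upright and resting on the stand's plate (within 4 mm of fully down), untouched (all of step 1 and value of joint caddy_lid between 0.645 and 0.925 rad and velocity of joint caddy_lid between -0.1 and 0.1 rad/s and contact force between caddy_lid and the fingers above 0.3 N and contact force between roll and the arm below 0.1 N and contact force between each of roll, mug, jar, bowl, mill and caddy_lid below 0.1 N); the arm keeps its last pose, push and grip.
It fails at once if a bystander was pushed more than 30 mm or knocked over (distance of any of mug, jar, bowl, mill from where it was at the start of the episode above 0.03 m or angle between any of mug, jar, bowl, mill's own z axis and vertical above 0.5 rad).
It also fails if it takes over 64 s, if anything falls off the work surface, if the arm or the gripper's body presses on something with over 40 N, if the wrist force passes 120 N, or if a joint passes its speed limit or range.

## Robot

A 7-joint arm with a two-finger parallel gripper is mounted at the origin on the work surface. World frame = base frame: x ahead of the robot, y to its left, z up, the work surface at z = 0. Lengths are in m, angles in rad, forces in N, time in s.
With the tool pointing down it reaches from about 0.4 to 0.85 m from the base axis. Payload 4.4 kg.
Tool frame: the origin (TCP) lies where the fingers leave the gripper's body, on its centre line; the fingertips stand 97 mm ahead of it and the grasp point (between the pads) lies 78 mm ahead of it (env.tip_extent is the distance from the TCP to the fingertips, in m); z points along the fingers, y is the line along which they close (so a half turn about z gives the same grasp; the last joint's range is limited). The gripper opens to 94 mm and grips with 3 to 60 N. Pads are 16 mm wide; open, the fingers measure 119 mm over their backs; the gripper's body (75 mm by 177 mm) begins 78 mm behind the grasp point.
Start: joints at [-1.407, 0.628, 0.038, 1.517, -0.027, 0.996, -0.02], TCP at [0.148, 0.633, 0.303] pointing down, gripper open.
Joint ranges: [-3.06, 3.06], [-0.37, 2.12], [-1.25, 1.32], [0.18, 2.47], [-1.1, 4.24], [0.23, 1.98], [-2.94, 2.94]. Speed limits (rad/s): [2.57, 2.57, 3.14, 3.14, 3.14, 3.14, 3.14].

## Interface

Orientations are given as a 3x3 rotation matrix whose columns are the frame's x, y, z axes.
In Python, from bench import status, vision, ticket, env gives the robot as it stands.
- The arm moves only by the tool carry_out, never from a script. Its argument "moves" is a list of rows, each a list of 7 numbers: the shift along the tool's x, y, z in units of 40 mm (1.0 is 40 mm), then the turn, a rotation vector about the tool's x, y, z in units of 6 degrees (1.0 is 6 degrees), then the opening in per cent of the stroke, from 0 (shut) to 100 (fully open). A call has 1 to 5 rows; each row shifts and turns the commanded pose from where the row before left it, along the tool's axes as they then stand; what a row does not reach is not made up. A row lasts 1/12 s, in which the tool goes at most 41.7 mm and 7.16 degrees, less where a joint would pass 70% of its speed; a pose out of reach is approached as far as the arm can. A call is refused whole if a number of a shift passes 1 or a number of a turn 1, either way. A call with a gripper value outside its range is refused whole. The fingers move at their own pace and stop on an object; "newtons" is the grip in N (left out, the last holds). Time passes only in rows, so rows that do not move let the fingers close. It gives the time, the measured TCP pose, the force, the opening and the grip force at its end, in the units of the state.
- status.observe(): the state, without advancing time (a new reading comes with each control period).
- vision.camera(name): name is "scene" or "top" or "wrist"; returns a dict with "color" (480x640x3 uint8, red, green, blue), "fx", "fy", "cx", "cy" (pixels), "rvec" (rotation vector, rad) and "tvec" (3), from world to camera coordinates, as OpenCV has them. Camera axes: x right, y down, z forward; pixel columns grow to the right and rows downward; lengths in m; the calibration is good to about 2 mm. A picture is of the moment at which its call begins. There is no depth.
- ticket.finish_job(): hands the job in; it is judged then, once.
The state is a dict: "t": time; "joints": joint angles; "joint_velocities": joint speeds; "joint_torque": joint torques, N m; "eef_pos": TCP position; "eef_rot": TCP orientation; "force": force on the tool from outside, world axes, zero at the start; "wrist_torque": the same for the moment, N m; "opening": opening from 0.0 (shut) to 1.0 (fully open); "gripper_force": force on a finger pad.
Only numpy, scipy, OpenCV 4.12 (cv2) and the standard library are available. Lean on these libraries where they do the work, as an engineer would, in place of code of your own. Each camera call takes 0.05 s, during which the arm holds its last target. There are 200 camera calls.

## Working session

There is one attempt and no reset: what is moved stays moved. The work goes in short steps, Python scripts to look and compute and a tool call to move; the robot and the scene stay as the last step left them, time stands still between calls to the robot, and variables do not carry over. Pictures are saved under pics/ and viewed, at most 10 in all, crops included, and the job is handed in when it is done.

Besides the shell and the picture viewer there is one more tool, called after "Call:" as name(argument=value, ...), one argument or row to a line, values as JSON. carry_out: Moves the arm, as the interface text tells. Its arguments: {"type":"object","properties":{"moves":{"type":"array"},"newtons":{"type":"number"}},"required":["moves"]}

```bash
mkdir -p pics
cat > h.py <<'E'
import numpy as np, cv2
from bench import status, vision, ticket, env
def cam(n, f=None):
    c=vision.camera(n)
    if f: cv2.imwrite('pics/'+f, c['color'][:,:,::-1])
    return c
def ray(c,u,v):
    R=cv2.Rodrigues(np.array(c['rvec'],float))[0]; t=np.array(c['tvec'],float).ravel()
    d=R.T@np.array([(u-c['cx'])/c['fx'],(v-c['cy'])/c['fy'],1.]); return -R.T@t, d/np.linalg.norm(d)
def plane(c,u,v,z):
    o,d=ray(c,u,v); return o+d*(z-o[2])/d[2]
def two(c1,p1,c2,p2):
    o1,d1=ray(c1,*p1);o2,d2=ray(c2,*p2)
    s=np.linalg.lstsq(np.c_[d1,-d2],o2-o1,rcond=None)[0]
    a=o1+s[0]*d1;b=o2+s[1]*d2; return (a+b)/2, np.linalg.norm(a-b)
def proj(c,p):
    return cv2.projectPoints(np.array(p,float).reshape(-1,1,3),np.array(c['rvec'],float),np.array(c['tvec'],float),np.array([[c['fx'],0,c['cx']],[0,c['fy'],c['cy']],[0,0,1.]]),None)[0].reshape(-1,2)
E
python3 - <<'E'
from h import *
import pickle
S={}
for n in('scene','top'):
    S[n]=cam(n,n+'0.png'); print(n,ray(S[n],320,240))
pickle.dump(S,open('s.pkl','wb'))
s=status.observe(); print(s)
E
```

```text
scene (array([1.23128099, 0.51946309, 1.25500725]), array([-0.47716393, -0.35527624, -0.80379934]))
top (array([ 0.42749896, -0.00241605,  1.78531529]), array([ 0.07358451,  0.01376397, -0.997194  ]))
{'t': 0.1, 'joints': array([-1.40677351,  0.62923543,  0.03846263,  1.51818848, -0.02699192,
        0.99631769, -0.0200019 ]), 'joint_velocities': array([ 0.00165316, -0.00196426, -0.0001578 , -0.00271978,  0.0001296 ,
        0.0008553 , -0.0009364 ]), 'joint_torque': array([ 2.26192860e-03, -5.50782037e+01,  1.14712346e+00, -1.87115335e+01,
       -5.22097677e-02,  1.92548294e-02,  5.68740404e-05]), 'eef_pos': array([0.14795983, 0.63252132, 0.30188351]), 'eef_rot': array([[-9.73704465e-01,  2.27814614e-01, -3.41258615e-04],
       [ 2.27814867e-01,  9.73703160e-01, -1.59441149e-03],
       [-3.09456449e-05, -1.63022937e-03, -9.99998671e-01]]), 'force': array([ 1.03669989, -0.58451056, -0.26317392]), 'wrist_torque': array([ 0.02538448, -0.01244963, -0.01668888]), 'gripper_force': 0.0, 'opening': 1.0030120529519484}
```

View pics/scene0.png

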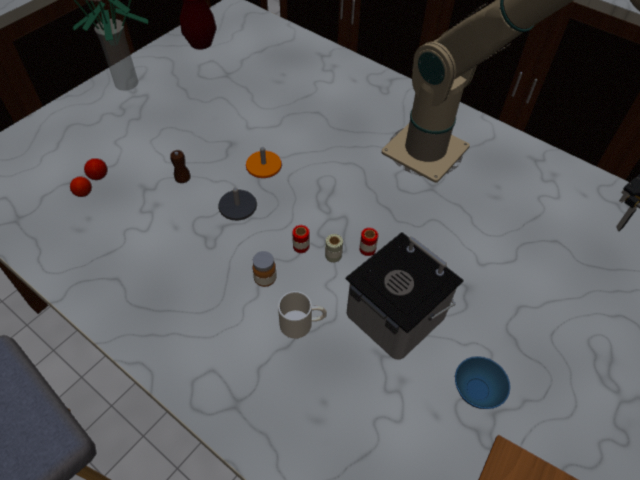

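View pics/top0.png

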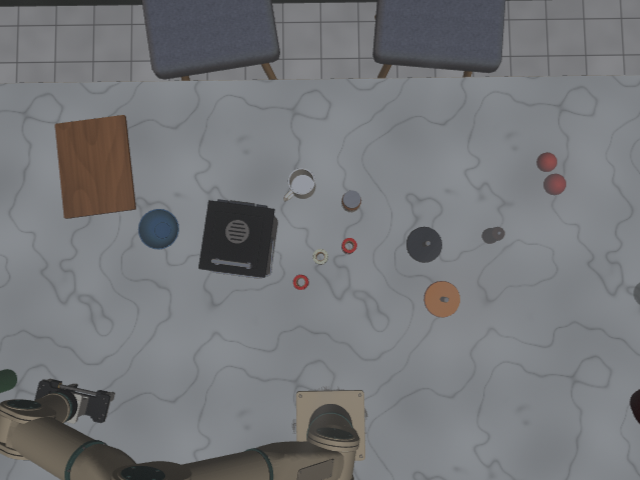

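Candidates for the roll: pale at scene (334,247)/top (320,257), which I choose. The red look-alikes are at scene (301,238) and (369,241), top (349,245) and (301,282). Stands: dark at scene (238,204)/top (424,244), which I choose; the orange one at scene (264,163)/top (441,299) is not meant. The caddy is at top (238,238), with its bar at (231,264) facing the robot.

Run:
```python
from h import *
import pickle
S=pickle.load(open('s.pkl','rb')); T=S['top'];C=S['scene']
def blob(im,box,f):
    x0,y0,x1,y1=box; m=np.zeros(im.shape[:2],np.uint8); sub=cv2.cvtColor(im,cv2.COLOR_RGB2HSV).astype(int)[y0:y1,x0:x1]
    m[y0:y1,x0:x1]=f(sub)*255
    n,l,s,c=cv2.connectedComponentsWithStats(m); i=1+np.argmax(s[1:,4]); return (l==i).astype(np.uint8),s[i],c[i]
# dark plate
for nm,c,b in(('top',T,(400,220,450,270)),('scene',C,(215,185,260,222))):
    m,s,ce=blob(c['color'],b,lambda h:h[...,2]<85)
    k=max(cv2.findContours(m,0,1)[0],key=len); e=cv2.fitEllipse(cv2.convexHull(k)); print(nm,'plate',s,e,plane(c,*e[0],0.012))
# roll
m,s,ce=blob(T['color'],(308,246,333,270),lambda h:(h[...,0]>12)&(h[...,0]<40)&(h[...,1]>25))
k=max(cv2.findContours(m,0,1)[0],key=len);(u,v),r=cv2.minEnclosingCircle(k);print('roll',s,u,v,r,plane(T,u,v,.07))
# lid 
for nm,c,b in(('top',T,(190,190,285,285)),):
    m,s,ce=blob(c['color'],b,lambda h:h[...,2]<50)
    k=max(cv2.findContours(m,0,1)[0],key=len); bx=cv2.boxPoints(cv2.minAreaRect(k)); print(nm,bx)
    for p in bx: print(plane(c,*p,.174))
A=T['color'][180:290,180:470,::-1];B=C['color'][185:325,210:475,::-1]
A=cv2.resize(A,None,fx=2.75,fy=2.75,interpolation=2);B=cv2.resize(B,(A.shape[1],int(140*A.shape[1]/265)))[:295]
cv2.imwrite('pics/crop.png',np.vstack([A,B]))
```

```text
top plate [407 227  35  36 967] ((423.7354431152344, 244.14935302734375), (34.996700286865234, 35.499656677246094), 155.46646118164062) [ 0.54070232 -0.29720365  0.012     ]
scene plate [218 190  39  31 942] ((237.18006896972656, 204.83255004882812), (30.634220123291016, 38.67125701904297), 82.79373931884766) [ 0.54468032 -0.2912717   0.012     ]
roll [315 252  11   7  30] 320.0 256.0 5.385264873504639 [0.50640892 0.02192387 0.07      ]
top [[198.58    267.93997]
 [208.40001 199.20001]
 [274.62    208.66003]
 [264.8     277.4    ]]
[0.47355011 0.35879576 0.174     ]
[0.6661031  0.33177443 0.174     ]
[0.63657182 0.14601076 0.174     ]
[0.44442637 0.17478636 0.174     ]
```

View pics/crop.png

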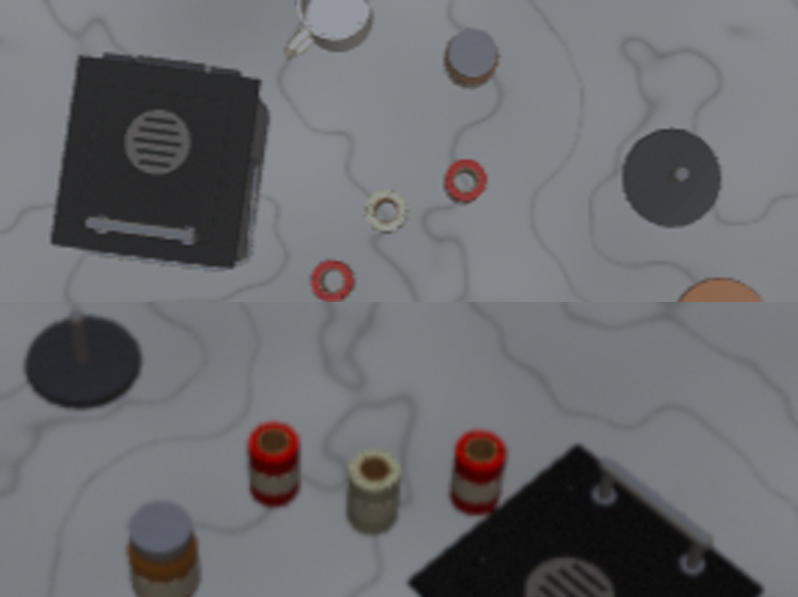

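The close crop confirms the choice: the pale roll stands between two red ones, and the dark plate has a steel spindle. Lid bar is on the robot's side. Now I move above the roll.

Call:
carry_out(
  moves=[
    [0, 0, -1, 0, 0, 1, 100],
    [0, 0, -0.5, 0, 0, 1, 100],
    [0, 0, 0, 0, 0, 1, 100],
    [0, 0, 0, 0, 0, 1, 100],
    [0, 0, 0, 0, 0, 1, 100],
  ],
)

```text
t: 0.52
eef_pos: [0.148, 0.6328, 0.3628]
eef_rot: [[-0.726, 0.688, -0.0], [0.688, 0.726, 0.0], [0.0, -0.0, -1.0]]
force: [-0.5, 0.6, -0.3]
opening: 0.997
gripper_force: 0.0
```

Call:
carry_out(
  moves=[
    [0, 0, 0, 0, 0, 1, 100],
    [0, 0, 0, 0, 0, 0.5, 100],
    [-1, -0.13, 0, 0, 0, 0, 100],
    [-1, -0.13, 0, 0, 0, 0, 100],
    [-1, -0.13, 0, 0, 0, 0, 100],
  ],
)

```text
t: 0.93
eef_pos: [0.2094, 0.5272, 0.3618]
eef_rot: [[-0.615, 0.789, -0.0], [0.789, 0.615, -0.001], [-0.001, -0.001, -1.0]]
force: [1.8, -0.0, 1.3]
opening: 1.0
gripper_force: 0.0
```

Call:
carry_out(
  moves=[
    [-1, -0.13, 0, 0, 0, 0, 100],
    [-1, -0.13, 0, 0, 0, 0, 100],
    [-1, -0.13, 0, 0, 0, 0, 100],
    [-1, -0.13, 0, 0, 0, 0, 100],
    [-1, -0.13, 0, 0, 0, 0, 100],
  ],
)

```text
t: 1.35
eef_pos: [0.3119, 0.3527, 0.3625]
eef_rot: [[-0.614, 0.79, -0.0], [0.79, 0.614, -0.0], [0.0, -0.0, -1.0]]
force: [1.4, 0.8, -0.1]
opening: 1.0
gripper_force: 0.0
```

Call:
carry_out(
  moves=[
    [-0.95, -0.13, 0, 0, 0, 0, 100],
    [-0.95, -0.13, 0, 0, 0, 0, 100],
    [-0.95, -0.13, 0, 0, 0, 0, 100],
    [-0.95, -0.13, 0, 0, 0, 0, 100],
    [-0.95, -0.13, 0, 0, 0, 0, 100],
  ],
)

```text
t: 1.77
eef_pos: [0.4078, 0.1869, 0.3626]
eef_rot: [[-0.614, 0.79, -0.0], [0.79, 0.614, 0.0], [0.0, -0.0, -1.0]]
force: [1.4, -0.5, -0.3]
opening: 0.999
gripper_force: 0.0
```

Call:
carry_out(
  moves=[
    [-0.95, -0.13, 0, 0, 0, 0, 100],
    [-0.95, -0.13, 0, 0, 0, 0, 100],
    [-0.95, -0.13, 0, 0, 0, 0, 100],
    [-0.95, -0.13, 0, 0, 0, 0, 100],
    [-0.95, -0.13, 0, 0, 0, 0, 100],
  ],
)

```text
t: 2.18
eef_pos: [0.5039, 0.0209, 0.3625]
eef_rot: [[-0.613, 0.79, -0.0], [0.79, 0.613, 0.0], [0.0, -0.0, -1.0]]
force: [0.4, 1.3, -0.2]
opening: 1.002
gripper_force: 0.0
```

Call:
carry_out(
  moves=[
    [0, 0, 1, 0, 0, 0, 100],
    [0, 0, 1, 0, 0, 0, 100],
    [0, 0, 0, 0, 0, 0, 100],
  ],
)

```text
t: 2.43
eef_pos: [0.4997, 0.0221, 0.2769]
eef_rot: [[-0.612, 0.791, -0.013], [0.791, 0.612, -0.001], [0.007, -0.011, -1.0]]
force: [-1.6, 0.9, -0.9]
opening: 1.002
gripper_force: 0.0
```

Run:
```python
from h import *
import pickle
c=cam('wrist','w1.png'); pickle.dump(c,open('w1.pkl','wb'));print(ray(c,320,240)); print(proj(c,[[.505,.021,.07],[.505,.021,0]]), status.observe()['eef_pos'])
```

```text
(array([0.45589236, 0.08117026, 0.35939378]), array([ 0.15036875, -0.19527473, -0.96915273]))
[[322.80481184 245.05807929]
 [322.38234474 226.00360952]] [0.50110021 0.02248842 0.27990202]
```

View pics/w1.png

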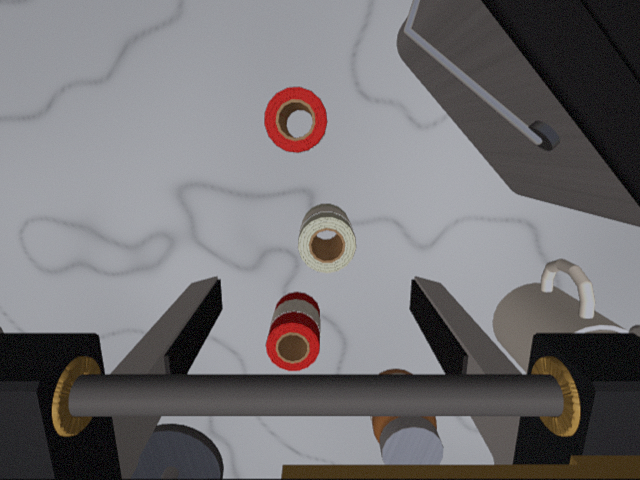

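The wrist picture shows the pale roll's top ring centred at about (327,245), with red rolls at (296,120) and (293,340), the caddy at upper right and the jar at the bottom. I now fit the ring.

Run:
```python
from h import *
import pickle
c=pickle.load(open('w1.pkl','rb')); p=plane(c,327,245,.07); print(p, plane(c,298,245,.07)-plane(c,356,245,.07))
C=pickle.load(open('s.pkl','rb'))['scene']; print('scene check',proj(C,[p]),'expect ~',210+374*265/797,185+(468-302)*265/797)
s=status.observe(); print(s['eef_pos'],s['eef_rot'].round(4)); d=np.r_[p[:2],.05+.078]-s['eef_pos']; print('units',s['eef_rot'].T@d/.04)
```

```text
[0.50754021 0.02303764 0.07      ] [-0.03551175 -0.02765858  0.        ]
scene check [[333.06152312 240.46977455]] expect ~ 334.3538268506901 240.19447929736512
[0.50110021 0.02248842 0.27990202] [[-6.127e-01  7.903e-01 -8.700e-03]
 [ 7.903e-01  6.127e-01 -9.000e-04]
 [ 4.600e-03 -7.400e-03 -1.000e+00]]
units [-0.10532702  0.16375785  3.79599641]
```

Call:
carry_out(
  moves=[
    [0, 0.1, 0.9, 0, 0, 0, 100],
    [0, 0, 0.9, 0, 0, 0, 100],
    [0, 0, 0.9, 0, 0, 0, 100],
    [0, 0, 0.5, 0, 0, 0, 100],
    [0, 0, 0.5, 0, 0, 0, 100],
  ],
)

```text
t: 2.9
eef_pos: [0.5077, 0.0261, 0.1351]
eef_rot: [[-0.615, 0.789, 0.002], [0.789, 0.615, 0.001], [-0.0, 0.002, -1.0]]
force: [-0.6, 0.2, -1.2]
opening: 1.003
gripper_force: 0.0
```

Call:
carry_out(
  moves=[
    [0, 0, 0.16, 0, 0, 0, 100],
    [0, 0, 0, 0, 0, 0, 100],
    [0, 0, 0, 0, 0, 0, 100],
  ],
)

```text
t: 3.15
eef_pos: [0.5078, 0.0255, 0.1298]
eef_rot: [[-0.614, 0.789, 0.002], [0.789, 0.614, 0.0], [-0.001, 0.002, -1.0]]
force: [-0.0, -0.3, 0.4]
opening: 0.999
gripper_force: 0.0
```

Call:
carry_out(
  newtons=20,
  moves=[
    [0, 0, 0, 0, 0, 0, 30],
    [0, 0, 0, 0, 0, 0, 30],
    [0, 0, 0, 0, 0, 0, 30],
    [0, 0, 0, 0, 0, 0, 30],
    [0, 0, 0, 0, 0, 0, 30],
  ],
)

```text
t: 3.57
eef_pos: [0.5068, 0.0252, 0.1287]
eef_rot: [[-0.613, 0.79, 0.001], [0.79, 0.613, 0.0], [-0.0, 0.001, -1.0]]
force: [0.0, -0.3, -0.5]
opening: 0.681
gripper_force: 0.0
```

Call:
carry_out(
  moves=[
    [0, 0, 0, 0, 0, 0, 30],
    [0, 0, 0, 0, 0, 0, 30],
    [0, 0, 0, 0, 0, 0, 30],
    [0, 0, 0, 0, 0, 0, 30],
    [0, 0, 0, 0, 0, 0, 30],
  ],
)

```text
t: 3.98
eef_pos: [0.5065, 0.0251, 0.1283]
eef_rot: [[-0.613, 0.79, -0.0], [0.79, 0.613, 0.0], [0.0, -0.0, -1.0]]
force: [-0.7, 0.2, 1.4]
opening: 0.49
gripper_force: 20.0
```

Run:
```python
from h import *
import pickle
S=pickle.load(open('s.pkl','rb')); T=S['top'];C=S['scene']
A=T['color'][220:270,400:450];B=C['color'][180:225,215:260]
cv2.imwrite('pics/sp.png',np.hstack([cv2.resize(A[:45,:,::-1],None,fx=8,fy=8,interpolation=2),cv2.resize(B[:,:,::-1],None,fx=8,fy=8,interpolation=2)]))
```

```text
(no output)
```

View pics/sp.png

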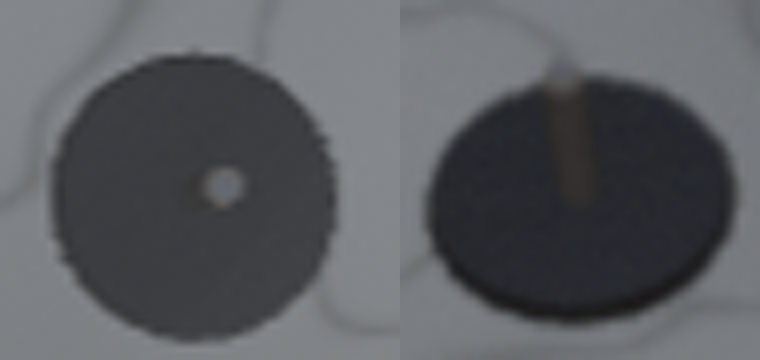

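Roll gripped (46 mm). The crop shows the spindle tip at top-view (427.6,242.9) and scene (235.2,188). Triangulating it now.

Run:
```python
from h import *
import pickle
S=pickle.load(open('s.pkl','rb')); T=S['top'];C=S['scene']
print(plane(T,427.6,242.8,.072),plane(C,235.2,188.3,.074),two(T,(427.6,242.8),C,(235.2,188.0)))
```

```text
[ 0.54072081 -0.29885529  0.072     ] [ 0.53863101 -0.29642928  0.074     ] (array([ 0.53961981, -0.29709764,  0.07589166]), np.float64(0.002705919169137212))
```

Call:
carry_out(
  moves=[
    [0, 0, -0.5, 0, 0, 0, 30],
    [0, 0, -1, 0, 0, 0, 30],
    [0, 0, -1, 0, 0, 0, 30],
    [0, 0, -1, 0, 0, 0, 30],
    [0, 0, 0, 0, 0, 0, 30],
  ],
)

```text
t: 4.4
eef_pos: [0.51, 0.0247, 0.2745]
eef_rot: [[-0.613, 0.79, 0.012], [0.79, 0.613, 0.001], [-0.006, 0.01, -1.0]]
force: [1.7, -0.5, -0.0]
opening: 0.49
gripper_force: 20.0
```

Call:
carry_out(
  moves=[
    [-0.84, -0.43, 0, 0, 0, 0, 30],
    [-0.84, -0.43, 0, 0, 0, 0, 30],
    [-0.84, -0.43, 0, 0, 0, 0, 30],
    [-0.84, -0.43, 0, 0, 0, 0, 30],
    [-0.84, -0.43, 0, 0, 0, 0, 30],
  ],
)

```text
t: 4.82
eef_pos: [0.5415, -0.1618, 0.2676]
eef_rot: [[-0.614, 0.79, -0.001], [0.79, 0.614, 0.0], [0.001, -0.0, -1.0]]
force: [0.6, 0.2, -0.9]
opening: 0.489
gripper_force: 20.0
```

Call:
carry_out(
  moves=[
    [-0.84, -0.43, 0, 0, 0, 0, 30],
    [-0.84, -0.43, 0, 0, 0, 0, 30],
    [-0.84, -0.43, 0, 0, 0, 0, 30],
    [-0.84, -0.43, 0, 0, 0, 0, 30],
    [-0.84, -0.43, 0, 0, 0, 0, 30],
  ],
)

```text
t: 5.23
eef_pos: [0.5766, -0.3473, 0.2671]
eef_rot: [[-0.613, 0.79, -0.001], [0.79, 0.613, 0.001], [0.002, -0.0, -1.0]]
force: [1.1, -0.2, -1.4]
opening: 0.491
gripper_force: 20.0
```

Call:
carry_out(
  moves=[
    [0, 0, 0, 0, 0, 0, 30],
    [0, 0, 0, 0, 0, 0, 30],
    [0, 0, 0, 0, 0, 0, 30],
    [0, 0, 0, 0, 0, 0, 30],
  ],
)

```text
t: 5.57
eef_pos: [0.577, -0.3438, 0.2675]
eef_rot: [[-0.615, 0.789, -0.001], [0.789, 0.615, 0.002], [0.002, 0.001, -1.0]]
force: [-0.8, 0.6, -1.8]
opening: 0.492
gripper_force: 20.0
```

Run:
```python
from h import *
import pickle
c=cam('wrist','w2.png'); s=status.observe(); pickle.dump((c,s),open('w2.pkl','wb'));print(proj(c,[[.54,-.2975,.076],[.54,-.2975,.012]]), s['eef_pos'])
```

```text
[[314.0172667  161.64396368]
 [314.3787781  157.57846185]] [ 0.57720498 -0.34369503  0.26780257]
```

View pics/w2.png

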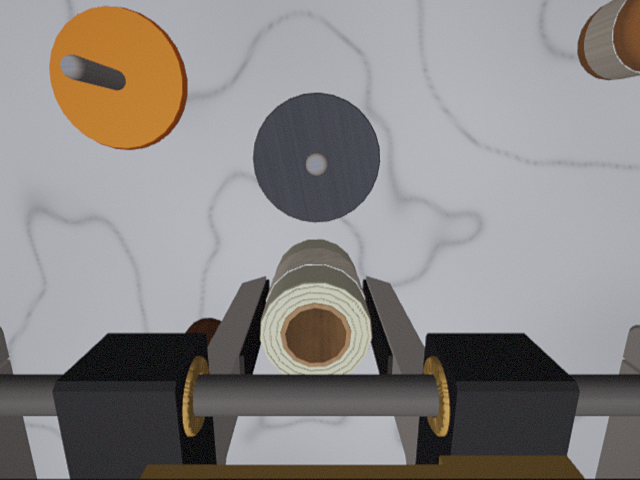

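The wrist view shows the spindle tip at (316,164), the plate centred at (316,157) and the held roll's top ring at (316,~329). I compare both positions in this one view.

Run:
```python
from h import *
import pickle
c,s=pickle.load(open('w2.pkl','rb')); im=c['color']; h=cv2.cvtColor(im,cv2.COLOR_RGB2HSV).astype(int)
m=((h[...,2]<110)).astype(np.uint8); m[:85]=0;m[230:]=0;m[:,:245]=0;m[:,390:]=0
k=max(cv2.findContours(m,0,1)[0],key=cv2.contourArea); e=cv2.fitEllipse(cv2.convexHull(k)); print(e)
pl=plane(c,*e[0],.012); sp=plane(c,316,164,.075); print('plate',pl,'spin',sp)
# core opening in roll top: brown
m=((h[...,0]<18)&(h[...,1]>90)).astype(np.uint8); m[:295]=0;m[372:]=0;m[:,:270]=0;m[:,362:]=0
k=max(cv2.findContours(m,0,1)[0],key=cv2.contourArea); e=cv2.fitEllipse(cv2.convexHull(k)); print(e)
zt=s['eef_pos'][2]-.1285+.07; r=plane(c,*e[0],zt); print('bore',r,np.linalg.norm(plane(c,e[0][0]+e[1][1]/2,e[0][1],zt)-r)*2,'tcp',s['eef_pos'])
for n,q in(('tcp',s['eef_pos']),('bore',r)): print(n,(s['eef_rot'].T@(np.r_[(pl+sp)[:2]/2,q[2]]-q))/.04)
```

```text
((316.1150817871094, 156.96072387695312), (126.52690124511719, 128.98902893066406), 178.96498107910156)
plate [ 0.54085454 -0.29617946  0.012     ] spin [ 0.54211293 -0.29796828  0.075     ]
((315.633056640625, 334.6789245605469), (62.631553649902344, 68.94664764404297), 91.96159362792969)
bore [ 0.57848171 -0.34490888  0.20930257] 0.02769551135772874 tcp [ 0.57720498 -0.34369503  0.26780257]
tcp [1.46826161 0.01280792 0.00249138]
bore [1.51182094 0.00630808 0.00256049]
```

Call:
carry_out(
  moves=[
    [0.75, 0, 0, 0, 0, 0, 30],
    [0.74, 0, 0, 0, 0, 0, 30],
    [0, 0, 0.6, 0, 0, 0, 30],
    [0, 0, 0.6, 0, 0, 0, 30],
    [0, 0, 0, 0, 0, 0, 30],
  ],
)

```text
t: 6.03
eef_pos: [0.5387, -0.2951, 0.2169]
eef_rot: [[-0.616, 0.788, -0.006], [0.788, 0.616, 0.004], [0.007, -0.002, -1.0]]
force: [-0.4, -0.2, -1.0]
opening: 0.484
gripper_force: 20.0
```

Call:
carry_out(
  moves=[
    [0, 0, 0, 0, 0, 0, 30],
    [0, 0, 0.2, 0, 0, 0, 30],
    [0, 0, 0.2, 0, 0, 0, 30],
    [0, 0, 0.2, 0, 0, 0, 30],
    [0, 0, 0.2, 0, 0, 0, 30],
  ],
)

```text
t: 6.45
eef_pos: [0.5405, -0.2988, 0.1879]
eef_rot: [[-0.613, 0.79, 0.001], [0.79, 0.613, -0.0], [-0.001, 0.0, -1.0]]
force: [0.2, -0.1, -0.5]
opening: 0.488
gripper_force: 20.0
```

Call:
carry_out(
  moves=[
    [0, 0, 0.3, 0, 0, 0, 30],
    [0, 0, 0.3, 0, 0, 0, 30],
    [0, 0, 0.25, 0, 0, 0, 30],
    [0, 0, 0.15, 0, 0, 0, 30],
    [0, 0, 0, 0, 0, 0, 30],
  ],
)

```text
t: 6.87
eef_pos: [0.5394, -0.2982, 0.1462]
eef_rot: [[-0.613, 0.79, -0.003], [0.79, 0.613, 0.002], [0.003, -0.001, -1.0]]
force: [-0.4, -0.2, -0.0]
opening: 0.488
gripper_force: 20.0
```

Call:
carry_out(
  moves=[
    [0, 0, 0.08, 0, 0, 0, 30],
    [0, 0, 0.04, 0, 0, 0, 30],
    [0, 0, 0, 0, 0, 0, 30],
  ],
)

```text
t: 7.12
eef_pos: [0.5404, -0.2988, 0.1435]
eef_rot: [[-0.613, 0.79, 0.0], [0.79, 0.613, -0.0], [-0.0, 0.0, -1.0]]
force: [-0.1, -0.4, -0.1]
opening: 0.488
gripper_force: 20.0
```

Call:
carry_out(
  moves=[
    [0, 0, 0, 0, 0, 0, 80],
    [0, 0, 0, 0, 0, 0, 80],
    [0, 0, 0, 0, 0, 0, 80],
    [0, 0, 0, 0, 0, 0, 80],
    [0, 0, 0, 0, 0, 0, 80],
  ],
)

```text
t: 7.53
eef_pos: [0.5404, -0.2987, 0.1437]
eef_rot: [[-0.613, 0.79, 0.0], [0.79, 0.613, -0.0], [-0.0, 0.0, -1.0]]
force: [0.5, -0.3, 0.1]
opening: 0.788
gripper_force: 0.0
```

Call:
carry_out(
  moves=[
    [0, 0, 0, 0, 0, 0, 80],
    [0, 0, 0, 0, 0, 0, 80],
    [0, 0, 0, 0, 0, 0, 80],
  ],
)

```text
t: 7.78
eef_pos: [0.5403, -0.2987, 0.1435]
eef_rot: [[-0.613, 0.79, -0.0], [0.79, 0.613, -0.0], [0.0, -0.0, -1.0]]
force: [0.5, 0.1, -0.9]
opening: 0.802
gripper_force: 0.0
```

Call:
carry_out(
  moves=[
    [0, 0, -0.5, 0, 0, 0, 80],
    [0, 0, -1, 0, 0, 0, 80],
    [0, 0, -1, 0, 0, 0, 80],
    [0, 0, -1, 0, 0, 0, 80],
    [0, 0, 0, 0, 0, 0, 80],
  ],
)

```text
t: 8.2
eef_pos: [0.5432, -0.3012, 0.2915]
eef_rot: [[-0.613, 0.79, 0.012], [0.79, 0.613, -0.007], [-0.013, 0.005, -1.0]]
force: [1.2, -1.2, 0.0]
opening: 0.801
gripper_force: 0.0
```

Run:
```python
from h import *
import pickle
c=cam('wrist'); C=cam('scene');T=cam('top');s=status.observe(); pickle.dump((c,C,T,s),open('w3.pkl','wb'));print(s['eef_pos'])
A=C['color'][165:225,200:280,::-1]
cv2.imwrite('pics/w3.png',np.hstack([c['color'][80:460,100:500,::-1],cv2.resize(A,(400,380))]))
print('sc crop',proj(C,[[.5405,-.298,.082],[.5405,-.298,.012]]), proj(c,[[.5405,-.298,.082]])-[100,80])
```

```text
[ 0.54018687 -0.29840873  0.28351433]
sc crop [[234.03662471 186.4971027 ]
 [236.47195158 202.83164899]] [[213.72001123 148.78643875]]
```

View pics/w3.png

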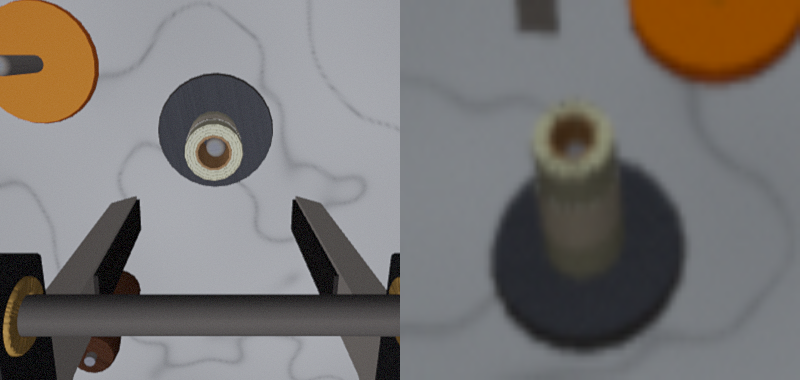

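The roll is seated: its ring is at wrist crop (214,151) against a predicted (214,149), and in the scene it stands on the plate as predicted. Next is the bar.

Run:
```python
from h import *
import pickle
c,C,T,s=pickle.load(open('w3.pkl','rb'))
a=[180+97/2.75,180+223/2.75];b=[180+188/2.75,180+236/2.75]
k=265/797.;e=[210+602*k,185+161*k];f=[210+705*k,185+238*k]
A,B=plane(T,*a,.212),plane(T,*b,.212);print(A,B,np.linalg.norm(A-B),(A+B)/2)
print(two(T,a,C,f),two(T,b,C,e))
M=(A+B)/2; d=A-B; d/=np.linalg.norm(d); print('caddy x', d[1],-d[0], np.degrees(np.arctan2(-d[0],d[1])))
s=status.observe();print(s['joints'],s['eef_pos'])
ang=np.degrees(np.arctan2(s['eef_rot'][1,1],s['eef_rot'][0,1])); print(ang)
print('units before turn', s['eef_rot'].T@(np.r_[M[:2],.36]-s['eef_pos'])/.04)
```

```text
[0.49038033 0.30497612 0.212     ] [0.47614389 0.21507914 0.212     ] 0.09101726972524181 [0.48326211 0.26002763 0.212     ]
(array([0.48851361, 0.31016783, 0.20679095]), np.float64(0.00921111123799385)) (array([0.47599673, 0.2158727 , 0.20927439]), np.float64(0.0009481727265710499))
caddy x 0.9876914628528443 -0.15641475060750748 -8.99885636798702
[ 0.24477385  0.62401345  0.35272857  1.64231288 -0.25680845  0.92100177
  1.3531254 ] [ 0.54018687 -0.29840873  0.28351433]
37.84503261730704
units before turn [11.89758778  7.44244413 -1.90944175]
```

Call:
carry_out(
  moves=[
    [0, 0, -1, 0, 0, 0, 80],
    [0, 0, -0.9, 0, 0, 0, 80],
    [0.79, 0.5, 0, 0, 0, 0, 80],
    [0.79, 0.5, 0, 0, 0, 0, 80],
    [0.79, 0.5, 0, 0, 0, 0, 80],
  ],
)

```text
t: 8.77
eef_pos: [0.5286, -0.1859, 0.3578]
eef_rot: [[-0.612, 0.791, -0.003], [0.791, 0.612, 0.001], [0.002, -0.002, -1.0]]
force: [-0.2, 1.2, -0.5]
opening: 0.8
gripper_force: 0.0
```

Call:
carry_out(
  moves=[
    [0.79, 0.5, 0, 0, 0, 0, 80],
    [0.79, 0.5, 0, 0, 0, 0, 80],
    [0.79, 0.5, 0, 0, 0, 0, 80],
    [0.79, 0.5, 0, 0, 0, 0, 80],
    [0.79, 0.5, 0, 0, 0, 0, 80],
  ],
)

```text
t: 9.18
eef_pos: [0.5102, 0.001, 0.3575]
eef_rot: [[-0.613, 0.79, -0.004], [0.79, 0.613, -0.0], [0.002, -0.003, -1.0]]
force: [-0.1, 0.7, -0.2]
opening: 0.803
gripper_force: 0.0
```

Call:
carry_out(
  moves=[
    [0.79, 0.5, 0, 0, 0, 0, 80],
    [0.79, 0.5, 0, 0, 0, 0, 80],
    [0.79, 0.5, 0, 0, 0, 0, 80],
    [0.79, 0.5, 0, 0, 0, 0, 80],
    [0, 0, 0, 0, 0, 1, 80],
  ],
)

```text
t: 9.6
eef_pos: [0.4949, 0.1568, 0.357]
eef_rot: [[-0.537, 0.844, -0.005], [0.844, 0.537, 0.003], [0.006, -0.002, -1.0]]
force: [-0.1, 0.4, 0.3]
opening: 0.801
gripper_force: 0.0
```

Call:
carry_out(
  moves=[
    [0, 0, 0, 0, 0, 1, 80],
    [0, 0, 0, 0, 0, 1, 80],
    [0, 0, 0, 0, 0, 1, 80],
    [0, 0, 0, 0, 0, 1, 80],
    [0, 0, 0, 0, 0, 1, 80],
  ],
)

```text
t: 10.02
eef_pos: [0.4963, 0.148, 0.3574]
eef_rot: [[-0.027, 1.0, -0.004], [1.0, 0.027, -0.002], [-0.002, -0.004, -1.0]]
force: [0.4, -0.3, 0.4]
opening: 0.8
gripper_force: 0.0
```

Call:
carry_out(
  moves=[
    [0, 0, 0, 0, 0, 1, 80],
    [0, 0, 0, 0, 0, 0.8, 80],
    [0, 0, 0, 0, 0, 0, 80],
    [0, 0, 0, 0, 0, 0, 80],
  ],
)

```text
t: 10.35
eef_pos: [0.4966, 0.1481, 0.358]
eef_rot: [[0.153, 0.988, -0.003], [0.988, -0.153, -0.002], [-0.002, -0.003, -1.0]]
force: [0.7, -0.6, 0.9]
opening: 0.799
gripper_force: 0.0
```

Run:
```python
from h import *
import pickle
c=cam('wrist','w4.png');s=status.observe(); pickle.dump((c,s),open('w4.pkl','wb'));print(s['eef_pos'],s['eef_rot'].round(3),s['joints'])
print(proj(c,[[.4904,.305,.212],[.4761,.215,.212]]))
```

```text
[0.49673896 0.14807199 0.35828125] [[ 0.153  0.988 -0.002]
 [ 0.988 -0.153 -0.001]
 [-0.001 -0.002 -1.   ]] [-0.72774927  0.4195953   0.55238334  1.81656958 -0.25952076  0.98046494
 -0.22171676]
[[256.59510782 -21.00773526]
 [262.34895307 159.09542571]]
```

View pics/w4.png

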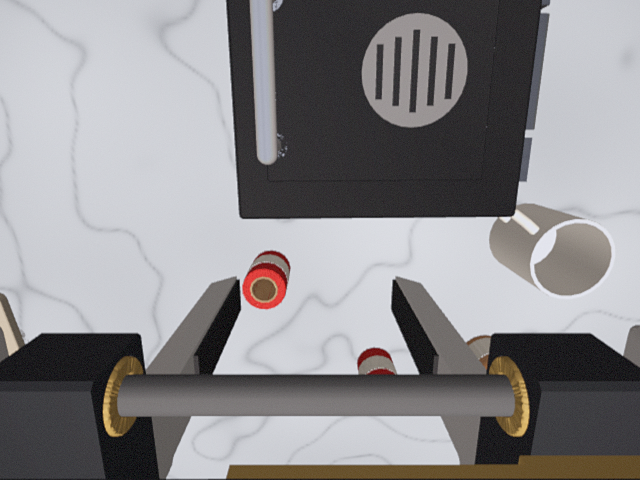

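The wrist view shows the bar with its near end at (267,160) and its axis running up to about (261,10). The lid's side edge is level at row 217, so the yaw is right.

Run:
```python
from h import *
import pickle
c,s=pickle.load(open('w4.pkl','rb')); h=cv2.cvtColor(c['color'],cv2.COLOR_RGB2HSV).astype(int)
P=[]
for v in (20,60,100,140):
    u=np.where(h[v,245:285,2]>90)[0]+245; print(v,u.min(),u.max()); P.append(plane(c,(u.min()+u.max())/2,v,.212))
print(np.array(P)); n=plane(c,267,163,.212); d=P[0]-P[-1]; d/=np.linalg.norm(d); print(d, np.degrees(np.arctan2(-d[0],d[1])))
l=plane(c,240,217,.174),plane(c,515,216,.174); e=l[1]-l[0]; print('lid side',e,np.linalg.norm(e),np.degrees(np.arctan2(e[1],e[0])))
m=n+d*.048; print('bar mid',m); print('units',s['eef_rot'].T@(np.r_[m[:2],.212+.078]-s['eef_pos'])/.04)
```

```text
20 250 272
60 252 273
100 254 275
140 256 278
[[0.48903789 0.2859784  0.212     ]
 [0.48614241 0.26672766 0.212     ]
 [0.48337479 0.24645549 0.212     ]
 [0.48074506 0.22508223 0.212     ]]
[0.13493435 0.99085454 0.        ] -7.75482396103652
lid side [ 0.19042098 -0.02878337  0.        ] 0.19258408867489293 -8.59556001269156
bar mid [0.48482301 0.25996924 0.212     ]
units [ 2.72112421 -0.71977508  1.70461984]
```

Call:
carry_out(
  moves=[
    [0.9, -0.24, 0, 0, 0, 0, 80],
    [0.9, -0.24, 0, 0, 0, 0, 80],
    [0.9, -0.24, 0, 0, 0, 0, 80],
    [0, 0, 0, 0, 0, 0, 60],
    [0, 0, 0, 0, 0, 0, 60],
  ],
)

```text
t: 10.82
eef_pos: [0.4847, 0.2616, 0.3584]
eef_rot: [[0.149, 0.989, -0.002], [0.989, -0.149, -0.0], [-0.001, -0.002, -1.0]]
force: [0.1, -0.7, 0.3]
opening: 0.691
gripper_force: 0.0
```

Call:
carry_out(
  moves=[
    [0, 0, 0.6, 0, 0, 0, 60],
    [0, 0, 0.6, 0, 0, 0, 60],
    [0, 0, 0.5, 0, 0, 0, 60],
    [0, 0, 0, 0, 0, 0, 60],
    [0, 0, 0, 0, 0, 0, 60],
  ],
)

```text
t: 11.23
eef_pos: [0.4856, 0.2576, 0.291]
eef_rot: [[0.157, 0.988, -0.002], [0.988, -0.157, -0.002], [-0.002, -0.001, -1.0]]
force: [0.2, 0.1, 0.1]
opening: 0.601
gripper_force: 0.0
```

Run:
```python
from h import *
import pickle
c=cam('wrist','w5.png');s=status.observe(); pickle.dump((c,s),open('w5.pkl','wb'));print(s['eef_pos'],s['eef_rot'].round(3),s['force'])
```

```text
[0.48629186 0.2580865  0.29203808] [[ 0.157  0.988  0.   ]
 [ 0.988 -0.157 -0.   ]
 [-0.     0.    -1.   ]] [ 0.36080207 -0.06145038  0.35303587]
```

View pics/w5.png

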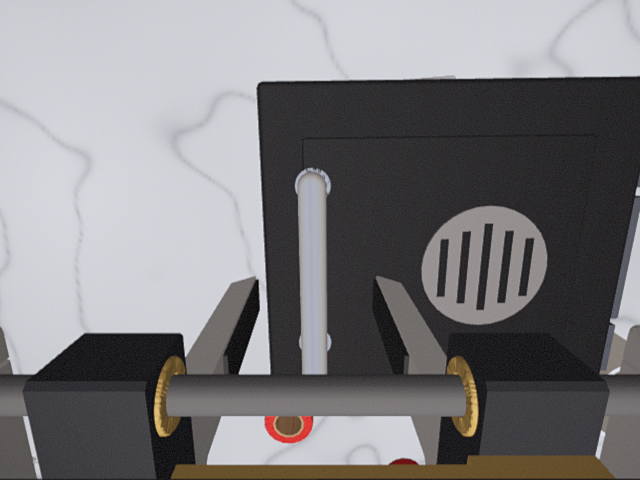

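The bar at column ~314 lies between the fingers (260 and 375), clear of the posts at rows 180 and 342. Closing.

Call:
carry_out(
  newtons=25,
  moves=[
    [0, 0, 0, 0, 0, 0, 0],
    [0, 0, 0, 0, 0, 0, 0],
    [0, 0, 0, 0, 0, 0, 0],
    [0, 0, 0, 0, 0, 0, 0],
    [0, 0, 0, 0, 0, 0, 0],
  ],
)

```text
t: 11.7
eef_pos: [0.4858, 0.2593, 0.2919]
eef_rot: [[0.156, 0.988, 0.001], [0.988, -0.156, 0.001], [0.001, 0.0, -1.0]]
force: [-0.0, -0.8, 0.6]
opening: 0.283
gripper_force: 0.0
```

Call:
carry_out(
  moves=[
    [0, 0, 0, 0, 0, 0, 0],
    [0, 0, 0, 0, 0, 0, 0],
    [0, 0, 0, 0, 0, 0, 0],
    [0, 0, 0, 0, 0, 0, 0],
    [0, 0, 0, 0, 0, 0, 0],
  ],
)

```text
t: 12.12
eef_pos: [0.4849, 0.2594, 0.2915]
eef_rot: [[0.155, 0.988, -0.002], [0.988, -0.155, 0.0], [-0.0, -0.002, -1.0]]
force: [-3.4, -0.2, 3.5]
opening: 0.117
gripper_force: 25.0
```

Call:
carry_out(
  moves=[
    [0, 0, 0, 0, 0, 0, 0],
    [0, 0, 0, 0, 0, 0, 0],
    [0, 0, 0, 0, 0, 0, 0],
  ],
)

```text
t: 12.37
eef_pos: [0.4849, 0.2594, 0.2915]
eef_rot: [[0.156, 0.988, -0.002], [0.988, -0.156, 0.0], [-0.0, -0.002, -1.0]]
force: [-4.8, 0.5, 6.8]
opening: 0.119
gripper_force: 25.0
```

Call:
carry_out(
  moves=[
    [0, 0.1, -0.31, 0, 0, 0, 0],
    [0, 0.13, -0.32, 0, 0, 0, 0],
    [0, 0.15, -0.3, 0, 0, 0, 0],
    [0, 0.18, -0.29, 0, 0, 0, 0],
    [0, 0, 0, 0, 0, 0, 0],
  ],
)

```text
t: 12.78
eef_pos: [0.5068, 0.2561, 0.3414]
eef_rot: [[0.156, 0.988, -0.004], [0.988, -0.156, 0.001], [0.001, -0.004, -1.0]]
force: [-8.2, 1.6, 4.0]
opening: 0.118
gripper_force: 25.0
```

Call:
carry_out(
  moves=[
    [0, 0.2, -0.27, 0, 0, 0, 0],
    [0, 0.22, -0.26, 0, 0, 0, 0],
    [0, 0.24, -0.24, 0, 0, 0, 0],
    [0, 0.25, -0.22, 0, 0, 0, 0],
    [0, 0.27, -0.2, 0, 0, 0, 0],
  ],
)

```text
t: 13.2
eef_pos: [0.5516, 0.2494, 0.3886]
eef_rot: [[0.154, 0.988, -0.008], [0.988, -0.154, 0.002], [0.001, -0.008, -1.0]]
force: [-10.0, 1.8, 8.6]
opening: 0.117
gripper_force: 25.0
```

Call:
carry_out(
  moves=[
    [0, 0.28, -0.18, 0, 0, 0, 0],
    [0, 0, 0, 0, 0, 0, 0],
    [0, 0, 0, 0, 0, 0, 0],
    [0, 0, 0, 0, 0, 0, 0],
  ],
)

```text
t: 13.53
eef_pos: [0.565, 0.2473, 0.3967]
eef_rot: [[0.155, 0.988, -0.0], [0.988, -0.155, 0.002], [0.002, -0.001, -1.0]]
force: [-7.1, 0.8, 10.9]
opening: 0.116
gripper_force: 25.0
```

Run:
```python
from h import *
c=cam('wrist');C=cam('scene');s=status.observe()
cv2.imwrite('pics/end.png',np.hstack([cv2.resize(c['color'][:,:,::-1],(400,300)),cv2.resize(C['color'][170:395,200:500,::-1],(400,300))]))
p=s['eef_pos']+s['eef_rot']@[0,0,.078]
d=np.hypot(p[0]-.4849,p[1]-.2594); dz=p[2]-(.2915-.078)
print(p,s['force'],s['opening'],s['gripper_force'],s['joint_velocities'].round(3)); print('lid deg',np.degrees(np.arctan2(.046+dz,.165-d))-15.57)
```

```text
[0.56487124 0.24756296 0.31857799] [-7.90907561  1.47801022 11.63933311] 0.11312395446441709 25.015410482883453 [ 0.001 -0.    -0.     0.001  0.002 -0.001 -0.001]
lid deg 45.31015774194705
```

View pics/end.png

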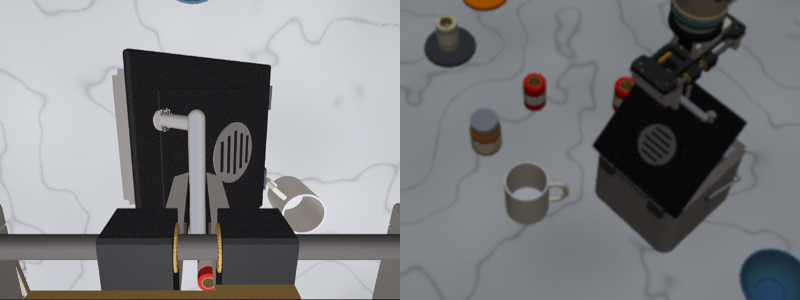

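The pictures show the lid half open with its bar in the fingers and the roll on the stand. The lid comes out at 45° and the arm is still. Handing in.

```bash
python3 -c "
from h import *
print(ticket.finish_job())"
```

```text
the job is handed in; nothing more can be done
None
```

The job is handed in, with no verdict shown: the roll is down on the stand's plate and let go, and the gripper is holding the caddy lid still at about 45° (worked out from the arm's position).

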